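# Pin the stock cabinet's door open

### The arm

A 6-joint arm with a two-finger parallel gripper is mounted at the origin on the work surface. World frame = base frame: x ahead of the robot, y to its left, z up, the work surface at z = 0. Lengths are in mm, angles in degrees, forces in N, time in s.
With the tool pointing down it reaches from about 350 to 975 mm from the base axis. Payload 17.4 kg.
Tool frame: the origin (TCP) lies midway between the tips of the shut fingers; the grasp point (between the pads) lies 19 mm behind it; z points along the fingers, y is the direction in which the jaws open and shut (so a half turn about z gives the same grasp; the last joint's range is limited). The gripper opens to 85 mm and grips with 20 to 120 N. Pads are 22 mm wide; open, the fingers measure 114 mm over their backs; the gripper's body (76 mm by 85 mm) begins 54 mm behind the grasp point. The pads swing forward as they close: fully open they stand 13 mm farther back than shut.
Start: joints at [71.173, 6.646, 82.598, -0, 90.757, -2.166], TCP at [193.543, 646.663, 231.303] pointing down, gripper open.
Joint ranges: [-162.19, 162.19], [-47.58, 125.68], [4.15, 143.07], [-65.23, 245.23], [0.69, 171.88], [-170.13, 170.13]. Speed limits (degrees/s): [108.29, 108.29, 127.2, 180, 180, 180].

### API

Orientations are given as [roll, pitch, yaw] about the fixed x, y, z axes, in that order (R = Rz(yaw) Ry(pitch) Rx(roll)).
In Python, from rig import bot gives the robot as it stands.
- The arm moves only by the tool drive_tool, never from a script. Its argument "moves" is a list of rows, each a list of 3 entries, a list of its own where there are three numbers: the closure in counts, from 0 (fully open) to 255 (shut), then the shift along the tool's x, y, z in cm, then the turn, a rotation vector about the tool's x, y, z in rad. A call has exactly 10 rows; each row is the pose to reach, as a shift and turn from the pose commanded when the call began, along the tool's axes at that moment; what a row does not reach only later rows make up. A row lasts 1/8 s, in which the tool goes at most 62.5 mm and 10.7 degrees, less where a joint would pass 70% of its speed; a pose out of reach is approached as far as the arm can. A call with a gripper value outside its range is refused whole. The fingers move at their own pace and stop on an object; the grip force is fixed at half the most. Time passes only in rows, so rows that repeat a pose let the fingers close, or fill a call up. It gives the time, the measured TCP pose, the force and the opening at its end, in the units of the state.
- bot.sense(): the state, without advancing time (a new reading comes with each control period).
- bot.get_image(name): name is "side" or "top" or "wrist"; returns a dict with "img" (420x560x3 uint8, red, green, blue), "z_map" (420x560 float32, mm along the optical axis (not along the pixel's ray), 0 where there is no reading), "fx", "fy", "cx", "cy" (pixels), "k1" (the pictures are not rectified: a ray, as slopes to the right and down, at radius r is drawn at 1 + k1 r^2 times it, then the intrinsics apply), "world_from_camera" (4x4, takes a point from camera to world coordinates); the wrist camera has in their place "mount" (4x4, takes a point from camera to tool coordinates, whose origin is the TCP and whose axes are the flange's). Camera axes: x right, y down, z forward; pixel columns grow to the right and rows downward; lengths in mm; the calibration is good to about 2 mm. A picture is of the moment at which its call begins: read the wrist's pose just before it.
- bot.job_done(): hands the job in, once; it reports no verdict.
The state is a dict: "clock": time; "joint_pos": joint angles; "joint_vel": joint speeds; "effort": joint torques, N m; "position": TCP position; "ee_rot": TCP orientation; "wrist_force": force on the tool from outside, world axes, zero at the start; "ft_torque": the same for the moment, N m; "gripper_width": finger opening in mm.
Only numpy, scipy, OpenCV 4.12 (cv2) and the standard library are available. Lean on these libraries where they do the work, as an engineer would, in place of code of your own. Each camera call takes 0.05 s, during which the arm holds its last target. There are 200 camera calls.

### The job

Swing the door of the small yellow stock cabinet fully open to its stop, then take the plain straight-handled stay pin from the wooden punch block and drop it right home through the bracket hole and the door's ear beneath it, so that the door is locked open. Leave the two ball-headed punches in the block, and leave the jar and the hammer where they are.

Things in the scene. Friction and masses are not known exactly. Their poses are not given: they have to be found in the camera images.
- cabinet: Fixed yellow steel cabinet on the bench, 200 deep (its x) by 190 wide (its y) by 180 high. Origin: centre of its underside. Its front looks along its own -x, roughly to the robot; z is up. The top is clear except for the stay bracket at the front left (+y) edge.
- door (a joint): Angle of the yellow door (12 thick, 190 wide) on its upright hinge: 0 shut, growing as the free (right) edge swings towards the robot and round to the left: clockwise from above. Stop at 1.40 rad, where the door's ear lies right under the bracket hole. May start up to 0.3 ajar. Light friction (about 1 N at the handle), no spring or latch; it stays where it is left.
- door_handle (a point): Grip point on the door handle, an upright round steel bar 10 thick and 60 long, 35 out from the door's face to its axis, ends bent in to the door. The point is on the bar's axis, 150 above the bench, 30 below the cabinet's top, 25 below the bar's upper end; from the hinge axis 160 along the door and 41 out. Axes turn with the door: -x points out of its face, y along it to the hinge.
- door_hinge (a point): Point on the upright hinge axis, 150 above the bench, just outside the cabinet's front left corner (106 in front of the cabinet's centre, 115 to its left). Turns with the door.
- bracket_hole (a point): Centre of the upper mouth of the upright through-hole, 11 in diameter, in the fixed steel stay bracket: a plate 5 thick, top 196 above the bench, reaching from the cabinet's top out past its left side. Nothing lies below it but the door's ear when the door is open. Axes as the cabinet's.
- ear_hole (a point): Centre of the upper mouth of the upright through-hole, 12 in diameter, in the door's ear: a steel plate 5 thick on the strap along the door's top edge, 35 beyond the hinge. Top 187 above the bench, 4 below the bracket's underside. With the door on its stop it is right under bracket_hole (9 lower). Turns with the door.
- block: Fixed wooden block 50 (its x) by 170 (its y) by 50 high, origin at the centre of its underside. Three upright holes in its top, 10 in diameter and 44 deep, in a row along its y, 55 apart, the middle one at its centre. One holds the stay pin, the others the punches, in any order.
- pin: The stay pin, plain steel, 45 to 75 g, upright in one of the block's holes. Origin: on its axis at the underside of its collar, which rests on the block's top; z up. Above the origin: collar 20 in diameter and 4 thick, then a straight round grip 12 in diameter up to 40. Below: shank 8 in diameter, 40 long, the last 9 tapering to 4. When home, the collar lies on the bracket.
- punch_a: Ball-headed steel dapping punch standing in another hole of the block; origin at the underside of its 18 diameter collar, on the block's top; 9 diameter stem above with a 22 diameter ball, 53 high in all above the origin. To be left alone.
- punch_b: A second punch, the same as punch_a. To be left alone.
- jar: Amber jar 56 in diameter, 70 high, on the bench beside the cabinet; origin at the centre of its underside. To be left alone.
- hammer: Hammer lying on the bench at the left; origin on the bench below its middle. To be left alone.

How it is judged (in metres and radians):
On the way:
1. the door is swung open to its stop (value of joint door above 1.33 rad), for 0.2 s.
At the end, for the whole second after the job is handed in: The door stands open (more than 1.28 rad) and still, and the stay pin is home, upright (within 0.12 rad) and at rest in the bracket hole, its collar within 4 mm of the bracket's top and its axis within 4 mm of the hole's centre, the shank through the door's ear below (value of joint door above 1.28 rad and horizontal distance between pin and bracket_hole below 0.004 m and z of pin in the frame of bracket_hole between -0.004 and 0.004 m and angle between pin's own z axis and vertical below 0.12 rad and linear speed of pin below 0.02 m/s and velocity of joint door between -0.05 and 0.05 rad/s); the robot touches nothing.
It fails at once if a punch is moved by more than 20 mm (distance of punch_a from where it was at the start of the episode above 0.02 m).
It fails at once if a punch is moved by more than 20 mm (distance of punch_b from where it was at the start of the episode above 0.02 m).
It fails at once if the jar is moved by more than 20 mm (distance of jar from where it was at the start of the episode above 0.02 m).
It fails at once if the hammer is moved by more than 20 mm (distance of hammer from where it was at the start of the episode above 0.02 m).
It also fails if it takes over 64 s, if anything falls off the work surface, if the arm or the gripper's body presses on something with over 40 N, if the wrist force passes 120 N, or if a joint passes its speed limit or range.

## Working session

There is one attempt and no reset: what is moved stays moved. The work goes in short steps, Python scripts to look and compute and a tool call to move; the robot and the scene stay as the last step left them, time stands still between calls to the robot, and variables do not carry over. Pictures are saved under pics/ and viewed, about 8 in all and at most 12, crops included, and the job is handed in when it is done.

Besides the shell and the picture viewer there is one more tool, called after "Request:" as name(argument=value, ...), one argument or row to a line, values as JSON. drive_tool: Moves the arm, as the interface text tells. Its arguments: {"type":"object","properties":{"moves":{"type":"array"}},"required":["moves"]}

```bash
ls; mkdir -p pics; python3 - <<'E'
from rig import bot
import cv2,numpy as np,pickle
print(bot.sense())
for n in ("top","side"):
    d=bot.get_image(n); pickle.dump(d,open(n+'.pkl','wb'))
    cv2.imwrite(f'pics/{n}0.png',d['img'][:,:,::-1])
    print(n,d['fx'],d['fy'],d['cx'],d['cy'],d['k1'],np.round(d['world_from_camera'],3).tolist())
E
```

```text
pics
{'clock': 0.0, 'joint_pos': array([ 7.11733008e+01,  6.67518337e+00,  8.26377696e+01, -6.49750794e-04,
        9.07560804e+01, -2.16580315e+00]), 'joint_vel': array([-0.10251443, -0.06433878,  0.0476806 , -0.15724243, -0.01181756,
        0.08173331]), 'effort': array([ 1.79261297e-04, -7.31974053e+01, -6.32478905e+01, -1.73833564e-05,
        5.92096985e-03, -6.35236870e-05]), 'position': array([193.47444589, 646.46945657, 230.52778139]), 'ee_rot': array([-1.79930991e+02, -1.95962481e-03,  1.63339095e+02]), 'wrist_force': array([-0.47738412,  0.30430276, -0.05533066]), 'ft_torque': array([-0.0075513 ,  0.04309143,  0.02845362]), 'gripper_width': 85.46928473690036}
top 386.1199241337708 386.1199241337708 277.8657117579648 208.37635026653635 -0.07015402422423175 [[-0.018, -0.998, 0.067, 539.777], [-0.999, 0.016, -0.04, 77.482], [0.039, -0.068, -0.997, 1038.295], [0.0, 0.0, 0.0, 1.0]]
side 488.15493884960875 488.15493884960875 283.8718564738791 214.75710656997015 -0.11971109068968036 [[0.844, -0.376, 0.382, 88.619], [-0.537, -0.584, 0.609, -741.888], [-0.006, -0.719, -0.695, 1087.284], [0.0, 0.0, 0.0, 1.0]]
```

View pics/top0.png

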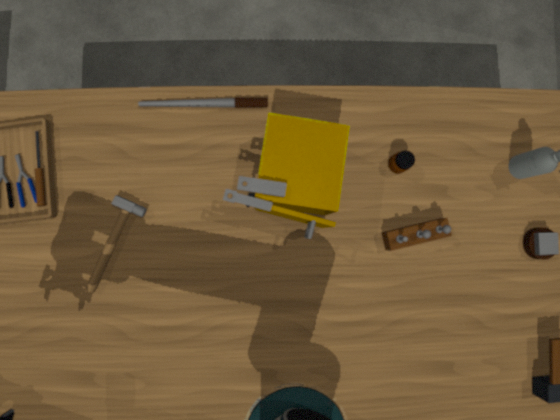

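View pics/side0.png

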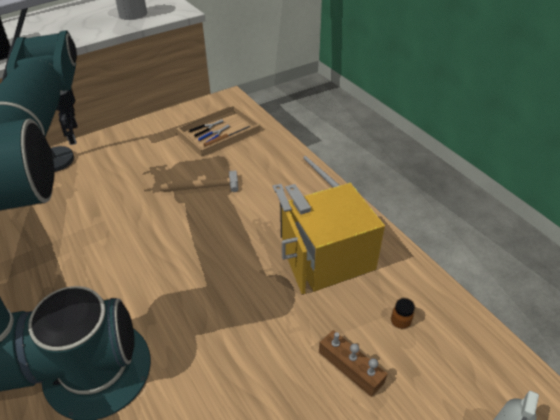

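```bash
cat > h.py <<'E'
import numpy as np,cv2,pickle
def ray(d,u,v):
    # undistort by iteration
    x=(u-d['cx'])/d['fx'];y=(v-d['cy'])/d['fy'];a,b=x,y
    for _ in range(20):
        s=1+d['k1']*(a*a+b*b);a,b=x/s,y/s
    return np.array([a,b,1.])
def onz(d,u,v,z,T=None):
    T=d['world_from_camera'] if T is None else T
    r=T[:3,:3]@ray(d,u,v);o=T[:3,3];return o+r*(z-o[2])/r[2]
def dep(d,u,v,T=None):
    T=d['world_from_camera'] if T is None else T
    return T[:3,:3]@(ray(d,u,v)*d['z_map'][int(round(v)),int(round(u))])+T[:3,3]
def px(d,p,T=None):
    T=d['world_from_camera'] if T is None else T
    q=np.linalg.inv(T)@np.append(p,1);a,b=q[0]/q[2],q[1]/q[2];s=1+d['k1']*(a*a+b*b)
    return d['cx']+d['fx']*a*s,d['cy']+d['fy']*b*s
def crop(d,u0,v0,w,h,k):
    return cv2.resize(d['img'][v0:v0+h,u0:u0+w,::-1],None,fx=k,fy=k,interpolation=cv2.INTER_CUBIC)
def wristT(d,s):
    from scipy.spatial.transform import Rotation as R
    T=np.eye(4);T[:3,:3]=R.from_euler('xyz',s['ee_rot'],degrees=True).as_matrix();T[:3,3]=s['position']
    return T@d['mount']
E
python3 - <<'E'
from h import *
t=pickle.load(open('top.pkl','rb'));s=pickle.load(open('side.pkl','rb'))
a=crop(t,215,100,133,150,3) ;b=crop(t,375,205,80,50,5);c=crop(s,310,320,80,80,5)
im=np.zeros((600,800,3),np.uint8);a=cv2.resize(t['img'][105:245,218:358,::-1],(400,400),interpolation=2)
im[:400,:400]=a;im[400-0:600,:320]=cv2.resize(b,(320,200));im[:400,400:]=c
im[400:,400:]=cv2.resize(s['img'][170:270,260:400,::-1],(400,200)) if 0 else cv2.resize(s['img'][180:260,260:420,::-1],(400,200),interpolation=2)
cv2.imwrite('pics/c1.png',im)
E
```

```text
(no output)
```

View pics/c1.png

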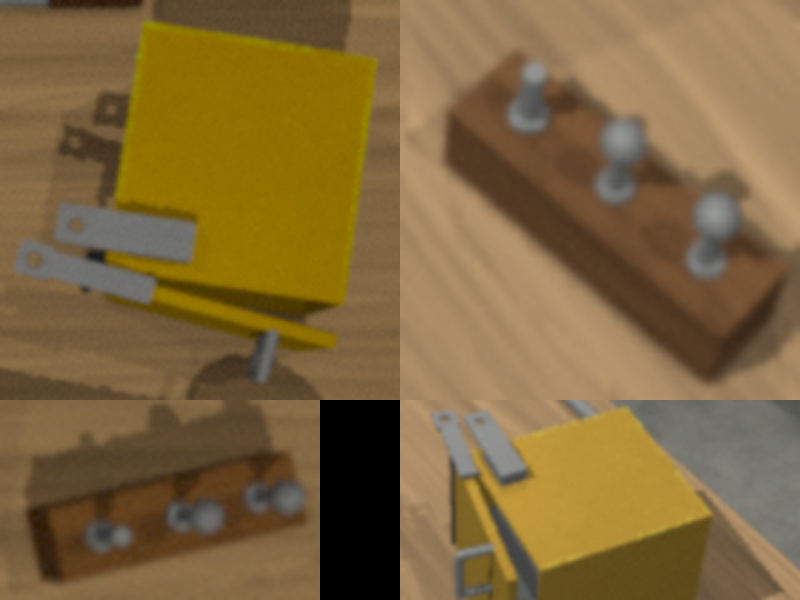

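```bash
python3 - <<'E'
from h import *
t=pickle.load(open('top.pkl','rb'));s=pickle.load(open('side.pkl','rb'))
A=lambda x,y:(218+x/2.857-.3,105+y/2.857-.3)
B=lambda x,y:(375+x/4-.4,205+(y-400)/4-.4)
C=lambda x,y:(310+(x-400)/5-.4,320+y/5-.4)
D=lambda x,y:(260+(x-400)/2.5-.3,180+(y-400)/2.5-.3)
def p(n,d,q,z): print(n,np.round(onz(d,*q,z),1), np.round(dep(d,*q),1))
for n,q,z in[('bl',(147,25),180),('br',(376,60),180),('fr',(340,303),180),('brk',(76,225),196),('ear',(34,261),187),('hand',(262,376),175),('hand in',(268,338),175),('free',(335,340),180)]:p(n,t,A(*q),z)
for n,q,z in[('pincol',(101,537),54),('pintop',(122,537),90),('paball',(209,518),92),('pbball',(290,499),92)]:p(n,t,B(*q),z)
for n,q,z in[('pincol',(529,117),54),('pintop',(534,72),90),('ball',(623,140),92),('b2',(715,217),92)]:p('s'+n,s,C(*q),z)
for n,q,z in[('brk',(481,419),196),('ear',(445,418),187),('bl',(628,408),180),('br',(708,514),180),('fr',(540,572),180)]:p('s'+n,s,D(*q),z)
E
```

```text
bl [814.6  59.2 180. ] [814.2  59.2 181.3]
br [ 785.2 -124.   180. ] [ 784.7 -123.6  182. ]
fr [590.4 -88.8 180. ] [590.4 -88.9 179.5]
brk [652.7 116.6 196. ] [678.8 125.7   0.7]
ear [626.3 149.8 187. ] [645.8 166.1  -5.1]
hand [534.4 -26.4 175. ] [534.4 -25.8 180.3]
hand in [564.1 -31.9 175. ] [564.  -31.4 178.8]
free [561.4 -84.  180. ] [561.5 -84.8 175.8]
pincol [ 522.2 -276.9   54. ] [ 522.5 -269.9   73.6]
pintop [ 522.5 -277.5   90. ] [ 522.5 -277.6   89.7]
paball [ 533.2 -333.5   92. ] [ 533.3 -328.6  103.3]
pbball [ 544.  -387.2   92. ] [ 544.  -383.8   99. ]
spincol [ 522.7 -279.8   54. ] [ 520.6 -282.    59. ]
spintop [ 524.1 -277.5   90. ] [ 523.8 -277.9   90.7]
sball [ 535.8 -330.4   92. ] [ 531.4 -334.5  101.9]
sb2 [ 546.2 -384.8   92. ] [ 540.6 -389.1  104.1]
sbrk [657.2 119.1 196. ] [657.6 119.6 195.4]
sear [629.8 151.2 187. ] [741.1 335.    1.8]
sbl [820.1  59.4 180. ] [1570.1  880.9 -750.3]
sbr [ 784.7 -121.7  180. ] [ 785.5 -121.   178.9]
sfr [589.4 -92.7 180. ] [590.4 -91.5 178.2]
```

```bash
cat >> h.py <<'E'
def plan(x,y,z,yaw,p0=None,yaw0=None):
    """shift (cm) along tool axes and turn about tool z (rad), tool pointing down"""
    from rig import bot
    s=bot.sense()
    p0=s['position'] if p0 is None else np.array(p0,float);yaw0=s['ee_rot'][2] if yaw0 is None else yaw0
    a=np.radians(yaw0);d=np.array([x,y,z])-p0
    c,S=np.cos(a),np.sin(a);dy=(yaw-yaw0+180)%360-180
    return np.round([(c*d[0]+S*d[1])/10,(S*d[0]-c*d[1])/10,-d[2]/10,-np.radians(dy)],3).tolist()
E
python3 -c "
from h import *
print(plan(535,-27,232,164.5))"
```

```text
[-52.027, -54.733, -0.135, -0.02]
```

Request:
drive_tool(
  moves=[
    [0,[-52.0,-54.7,-0.1],[0,0,-0.02]],
    [0,[-52.0,-54.7,-0.1],[0,0,-0.02]],
    [0,[-52.0,-54.7,-0.1],[0,0,-0.02]],
    [0,[-52.0,-54.7,-0.1],[0,0,-0.02]],
    [0,[-52.0,-54.7,-0.1],[0,0,-0.02]],
    [0,[-52.0,-54.7,-0.1],[0,0,-0.02]],
    [0,[-52.0,-54.7,-0.1],[0,0,-0.02]],
    [0,[-52.0,-54.7,-0.1],[0,0,-0.02]],
    [0,[-52.0,-54.7,-0.1],[0,0,-0.02]],
    [0,[-52.0,-54.7,-0.1],[0,0,-0.02]],
  ],
)

```text
clock: 1.35
position: [476.6, 87.2, 232.1]
ee_rot: [180.0, 0.0, 164.5]
wrist_force: [0.3, 0.8, -0.2]
gripper_width: 85.1
```

```bash
python3 -c "
from h import *
print(plan(535,-27,232,164.5))"
```

```text
[-8.68, -9.44, 0.012, -0.0]
```

Request:
drive_tool(
  moves=[
    [60,[-8.7,-9.4,0],[0,0,0]],
    [60,[-8.7,-9.4,0],[0,0,0]],
    [60,[-8.7,-9.4,0],[0,0,0]],
    [60,[-8.7,-9.4,0],[0,0,0]],
    [60,[-8.7,-9.4,0],[0,0,0]],
    [60,[-8.7,-9.4,0],[0,0,0]],
    [60,[-8.7,-9.4,0],[0,0,0]],
    [60,[-8.7,-9.4,0],[0,0,0]],
    [60,[-8.7,-9.4,0],[0,0,0]],
    [60,[-8.7,-9.4,0],[0,0,0]],
  ],
)

```text
clock: 2.6
position: [534.9, -24.6, 232.1]
ee_rot: [-180.0, -0.0, 164.5]
wrist_force: [0.1, -0.3, -0.5]
gripper_width: 65.2
```

```bash
python3 - <<'E'
from rig import bot
from h import *
s=bot.sense();d=bot.get_image('wrist');T=wristT(d,s);pickle.dump((d,T),open('w1.pkl','wb'))
im=cv2.resize(d['img'][:,:,::-1],None,fx=1.4,fy=1.4);cv2.imwrite('pics/w1.png',im)
print(s['position'],s['ee_rot'],s['gripper_width'])
print('pred handle top px x1.4',np.array(px(d,[535,-27.5,175],T))*1.4,'tcp',np.array(px(d,s['position'],T))*1.4)
E
```

```text
[534.88914055 -24.64011707 232.1294409 ] [-1.79998199e+02 -9.37990412e-04  1.64480900e+02] 65.24140419061052
pred handle top px x1.4 [383.136765   321.84197177] tcp [388.2737847  378.52343897]
```

View pics/w1.png

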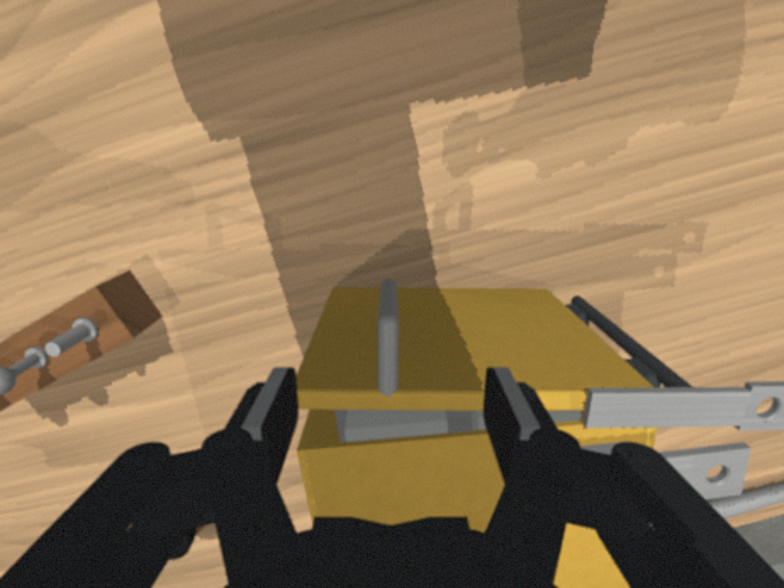

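```bash
python3 - <<'E'
from h import *
d,T=pickle.load(open('w1.pkl','rb'))
for n,u,v,z in[('bar',388,322,175),('ear',767,405,187),('brk',717,473,196),('freecorner',298,391,180),('pintop',54,350,90),('pincol',86,330,54)]:
    print(n,onz(d,u/1.4,v/1.4,z,T).round(1))
print(plan(535.3,-29,137,164.5), d['mount'].round(3).tolist())
E
```

```text
bar [535.7 -25.3 175. ]
ear [627.6 150.  187. ]
brk [653.7 117.  196. ]
freecorner [557.6 -78.2 180. ]
pintop [ 525.  -275.9   90. ]
pincol [ 524.6 -274.8   54. ]
[-0.156, -0.41, 9.512, -0.0] [[-0.001, -0.95, -0.313, 79.661], [1.0, -0.001, -0.0, 0.76], [0.0, -0.313, 0.95, -142.978], [0.0, 0.0, 0.0, 1.0]]
```

Request:
drive_tool(
  moves=[
    [60,[-0.1,-0.15,4.0],[0,0,0]],
    [60,[-0.1,-0.15,7.0],[0,0,0]],
    [60,[-0.1,-0.15,9.5],[0,0,0]],
    [60,[-0.1,-0.15,9.5],[0,0,0]],
    [255,[-0.1,-0.15,9.5],[0,0,0]],
    [255,[-0.1,-0.15,9.5],[0,0,0]],
    [255,[-0.1,-0.15,9.5],[0,0,0]],
    [255,[-0.1,-0.15,9.5],[0,0,0]],
    [255,[-0.1,-0.15,9.5],[0,0,0]],
    [255,[-0.1,-0.15,9.5],[0,0,0]],
  ],
)

```text
clock: 3.9
position: [535.9, -26.2, 138.0]
ee_rot: [180.0, 0.1, 164.5]
wrist_force: [1.4, 0.9, 6.2]
gripper_width: 8.5
```

```bash
cat >> h.py <<'E'
H=np.array([617.5,115.4])
def hand(th):
    a=np.radians(-99.5-th);d=np.array([np.cos(a),np.sin(a)]);n=np.array([d[1],-d[0]])
    return H+160*d+41*n, (-99.5-th)-90-0   # tool y along d
E
python3 - <<'E'
from h import *
for th in(6,):print(hand(th))
p0=None
h0,_=hand(6)
from rig import bot
s=bot.sense();print(s['position'],s['ee_rot'],s['ft_torque'])
q=s['position'];y0=s['ee_rot'][2]
for th in np.linspace(6,80.2+1,21)[1:]:
    h,_=hand(th);e=np.append(h-h0,0)
    print(round(th,1),plan(*(q+e),y0-(th-6)))
E
```

```text
(array([535.23301125, -27.82409909]), -195.5)
[535.87295194 -26.2073198  138.00190933] [1.79968564e+02 7.75830882e-02 1.64488938e+02] [ 0.33164486 -0.04444402  0.01819766]
9.8 [1.04, 0.303, -0.0, 0.066]
13.5 [2.059, 0.674, -0.0, 0.131]
17.3 [3.051, 1.11, -0.0, 0.197]
21.0 [4.012, 1.611, -0.0, 0.262]
24.8 [4.938, 2.174, -0.0, 0.328]
28.6 [5.825, 2.796, -0.0, 0.394]
32.3 [6.67, 3.475, -0.0, 0.459]
36.1 [7.468, 4.208, -0.0, 0.525]
39.8 [8.216, 4.992, -0.0, 0.591]
43.6 [8.912, 5.823, -0.0, 0.656]
47.4 [9.551, 6.698, -0.0, 0.722]
51.1 [10.132, 7.613, -0.0, 0.787]
54.9 [10.651, 8.564, -0.0, 0.853]
58.6 [11.107, 9.548, -0.0, 0.919]
62.4 [11.498, 10.558, -0.0, 0.984]
66.2 [11.821, 11.593, -0.0, 1.05]
69.9 [12.076, 12.646, -0.0, 1.116]
73.7 [12.261, 13.714, -0.0, 1.181]
77.4 [12.376, 14.792, -0.0, 1.247]
81.2 [12.42, 15.874, -0.0, 1.312]
```

Request:
drive_tool(
  moves=[
    [255,[1.04,0.3,0],[0,0,0.066]],
    [255,[2.06,0.67,0],[0,0,0.131]],
    [255,[3.05,1.11,0],[0,0,0.197]],
    [255,[4.01,1.61,0],[0,0,0.262]],
    [255,[4.94,2.17,0],[0,0,0.328]],
    [255,[5.83,2.8,0],[0,0,0.394]],
    [255,[6.67,3.48,0],[0,0,0.459]],
    [255,[7.47,4.21,0],[0,0,0.525]],
    [255,[8.22,4.99,0],[0,0,0.591]],
    [255,[8.91,5.82,0],[0,0,0.656]],
  ],
)

```text
clock: 5.15
position: [465.9, 54.0, 138.0]
ee_rot: [179.9, 0.1, 126.8]
wrist_force: [10.2, 2.9, 1.5]
gripper_width: 8.7
```

```bash
python3 - <<'E'
from h import *
from rig import bot
s=bot.sense();q=s['position'];y0=s['ee_rot'][2];print(q,y0,s['ft_torque'],s['wrist_force'])
h0,_=hand(43.6);print(h0)
for th in np.linspace(43.6,81.2,11)[1:]:
    h,_=hand(th);e=np.append(h-h0,0)
    print(round(th,1),plan(*(q+e),y0-(th-43.6)))
E
```

```text
[465.88453958  54.03520486 137.99535966] 126.77516512003189 [ 0.34186108 -1.36416298 -0.01679735] [10.15020524  2.86342171  1.45641372]
[464.9332254   52.11983495]
47.4 [1.041, 0.301, -0.0, 0.066]
51.1 [2.06, 0.67, -0.0, 0.131]
54.9 [3.053, 1.104, -0.0, 0.197]
58.6 [4.015, 1.603, -0.0, 0.262]
62.4 [4.942, 2.164, -0.0, 0.328]
66.2 [5.831, 2.785, -0.0, 0.394]
69.9 [6.677, 3.462, -0.0, 0.459]
73.7 [7.476, 4.193, -0.0, 0.525]
77.4 [8.226, 4.976, -0.0, 0.591]
81.2 [8.923, 5.806, -0.0, 0.656]
```

Request:
drive_tool(
  moves=[
    [255,[1.04,0.3,0],[0,0,0.066]],
    [255,[2.06,0.67,0],[0,0,0.131]],
    [255,[3.05,1.11,0],[0,0,0.197]],
    [255,[4.01,1.61,0],[0,0,0.262]],
    [255,[4.94,2.17,0],[0,0,0.328]],
    [255,[5.83,2.8,0],[0,0,0.394]],
    [255,[6.67,3.48,0],[0,0,0.459]],
    [255,[7.47,4.21,0],[0,0,0.525]],
    [255,[8.22,4.99,0],[0,0,0.591]],
    [255,[8.91,5.82,0],[0,0,0.656]],
  ],
)

```text
clock: 6.4
position: [458.5, 157.8, 137.7]
ee_rot: [180.0, 0.3, 89.2]
wrist_force: [-13.4, -27.4, 8.4]
gripper_width: 8.7
```

```bash
python3 - <<'E'
from h import *
from rig import bot
t=bot.get_image('top');pickle.dump(t,open('t2.pkl','wb'));s=bot.sense()
print(s['wrist_force'],s['ft_torque'],hand(80.2),hand(81.2))
cv2.imwrite('pics/t2.png',cv2.resize(t['img'][150:270,215:345,::-1],None,fx=5,fy=5,interpolation=2))
E
```

```text
[ -2.93357422 -18.34309669   6.595354  ] [-2.84208077  0.39322236  0.02218544] (array([457.28751872, 155.56168377]), -269.7) (array([458.01283789, 158.35166029]), -270.7)
```

View pics/t2.png

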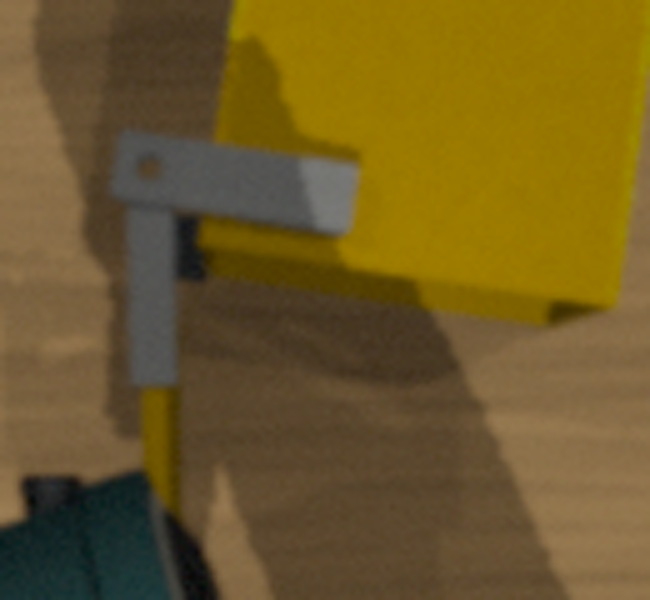

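Request:
drive_tool(
  moves=[
    [60,[0,0,0],[0,0,0]],
    [60,[0,0,0],[0,0,0]],
    [60,[0,0,0],[0,0,0]],
    [60,[0,0,0],[0,0,0]],
    [60,[0,0,-3],[0,0,0]],
    [60,[0,0,-6],[0,0,0]],
    [60,[0,0,-9],[0,0,0]],
    [60,[0,0,-9.5],[0,0,0]],
    [60,[0,0,-9.5],[0,0,0]],
    [60,[0,0,-9.5],[0,0,0]],
  ],
)

```text
clock: 7.7
position: [457.9, 159.7, 230.9]
ee_rot: [-179.9, 0.0, 89.3]
wrist_force: [-1.0, -0.1, 0.0]
gripper_width: 65.4
```

```bash
python3 - <<'E'
from h import *
print(plan(524,-277,170,101.3),plan(524,-277,233,101.3))
E
```

```text
[-43.589, 7.131, 6.092, -0.209] [-43.589, 7.131, -0.208, -0.209]
```

Request:
drive_tool(
  moves=[
    [60,[-43.6,7.1,-0.2],[0,0,-0.21]],
    [60,[-43.6,7.1,-0.2],[0,0,-0.21]],
    [60,[-43.6,7.1,-0.2],[0,0,-0.21]],
    [60,[-43.6,7.1,-0.2],[0,0,-0.21]],
    [60,[-43.6,7.1,-0.2],[0,0,-0.21]],
    [60,[-43.6,7.1,-0.2],[0,0,-0.21]],
    [60,[-43.6,7.1,-0.2],[0,0,-0.21]],
    [60,[-43.6,7.1,2],[0,0,-0.21]],
    [60,[-43.6,7.1,6.1],[0,0,-0.21]],
    [60,[-43.6,7.1,6.1],[0,0,-0.21]],
  ],
)

```text
clock: 8.95
position: [522.5, -275.8, 167.1]
ee_rot: [-179.7, -0.3, 101.4]
wrist_force: [-0.5, 0.2, 0.8]
gripper_width: 65.4
```

```bash
python3 - <<'E'
from rig import bot
from h import *
s=bot.sense();d=bot.get_image('wrist');T=wristT(d,s);pickle.dump((d,T),open('w2.pkl','wb'))
im=cv2.resize(d['img'][:,:,::-1],None,fx=1.4,fy=1.4);cv2.imwrite('pics/w2.png',im)
print(s['position'],s['ee_rot'],s['gripper_width'])
for p in([524,-277,50],[524,-277,90]):print('pred px x1.4',np.array(px(d,p,T))*1.4)
E
```

```text
[ 522.52560478 -275.76331619  167.06343677] [-179.72422537   -0.25673586  101.35517507] 65.44408024102184
pred px x1.4 [391.517459  288.7401763]
pred px x1.4 [391.3688195  311.37542774]
```

View pics/w2.png

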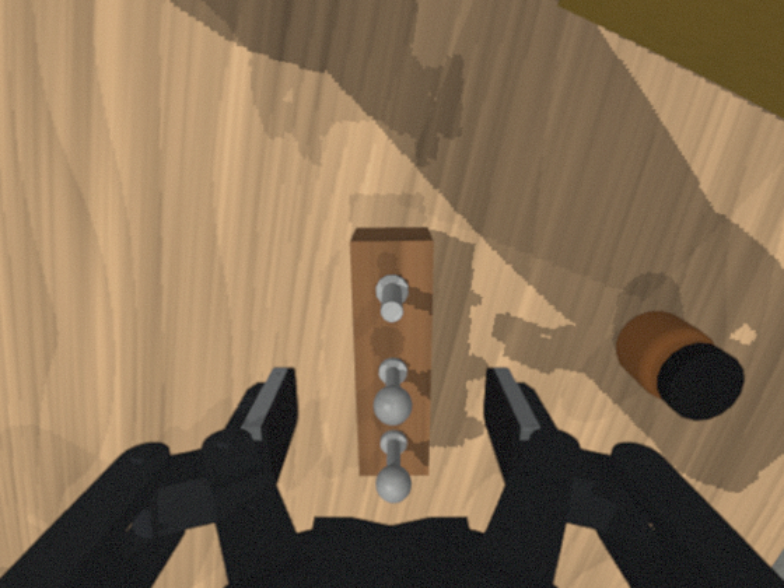

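Request:
drive_tool(
  moves=[
    [60,[0,0,0],[0,0,0]],
    [60,[0,0,4],[0,0,0]],
    [60,[0,0,8],[0,0,0]],
    [60,[0,0,10.5],[0,0,0]],
    [60,[0,0,11.2],[0,0,0]],
    [60,[0,0,11.2],[0,0,0]],
    [60,[0,0,11.2],[0,0,0]],
    [255,[0,0,11.2],[0,0,0]],
    [255,[0,0,11.2],[0,0,0]],
    [255,[0,0,11.2],[0,0,0]],
  ],
)

```text
clock: 10.25
position: [524.0, -277.1, 59.3]
ee_rot: [180.0, 0.0, 101.3]
wrist_force: [0.8, -0.5, 6.0]
gripper_width: 10.9
```

```bash
python3 - <<'E'
from rig import bot
s=bot.sense();print(s['position'],s['ee_rot'],s['gripper_width'],s['wrist_force'])
E
```

```text
[ 524.02013677 -277.07191941   59.32971525] [1.79992081e+02 8.00928980e-03 1.01342800e+02] 10.897776177982346 [ 0.77143352 -0.4732757   5.95459808]
```

Request:
drive_tool(
  moves=[
    [255,[0,0,0],[0,0,0]],
    [255,[0,0,0],[0,0,0]],
    [255,[0,0,-1.5],[0,0,0]],
    [255,[0,0,-3],[0,0,0]],
    [255,[0,0,-5],[0,0,0]],
    [255,[0,0,-9],[0,0,0]],
    [255,[0,0,-14],[0,0,0]],
    [255,[0,0,-19],[0,0,0]],
    [255,[0,0,-22],[0,0,0]],
    [255,[0,0,-22],[0,0,0]],
  ],
)

```text
clock: 11.5
position: [524.4, -277.3, 283.2]
ee_rot: [179.8, 0.2, 101.3]
wrist_force: [0.8, 0.6, -1.8]
gripper_width: 9.9
```

```bash
python3 - <<'E'
from h import *
t=pickle.load(open('t2.pkl','rb'));print('brk',onz(t,244.4,183,196), onz(t,244.4,183,187))
print(plan(655,118,278,101.3,p0=(524,-277,278),yaw0=101.3))
E
```

```text
brk [653.65382348 116.36260229 196.        ] [654.87060447 116.77804429 187.        ]
[36.167, 20.586, -0.0, -0.0]
```

Request:
drive_tool(
  moves=[
    [255,[7,4,0],[0,0,0]],
    [255,[12,6.8,0],[0,0,0]],
    [255,[17,9.7,0],[0,0,0]],
    [255,[22,12.5,0],[0,0,0]],
    [255,[27,15.4,0],[0,0,0]],
    [255,[31,17.6,0],[0,0,0]],
    [255,[34,19.4,0],[0,0,0]],
    [255,[36.1,20.5,1],[0,0,0]],
    [255,[36.1,20.5,2],[0,0,0]],
    [255,[36.1,20.5,2],[0,0,0]],
  ],
)

```text
clock: 12.75
position: [653.4, 116.4, 257.5]
ee_rot: [-179.9, 0.0, 101.3]
wrist_force: [0.9, -0.7, -1.6]
gripper_width: 10.2
```

```bash
python3 - <<'E'
from rig import bot
from h import *
s=bot.sense();d=bot.get_image('wrist');T=wristT(d,s);pickle.dump((d,T,s),open('w3.pkl','wb'))
im=cv2.resize(d['img'][:,:,::-1],None,fx=1.4,fy=1.4);cv2.imwrite('pics/w3.png',im)
print(s['position'],s['ee_rot'],s['gripper_width'])
print(np.array(px(d,[654,117,196],T))*1.4)
E
```

```text
[653.42237826 116.3939125  257.54080774] [-1.79869385e+02  8.74189344e-03  1.01315006e+02] 10.157322093414829
[389.93493406 317.9844112 ]
```

View pics/w3.png

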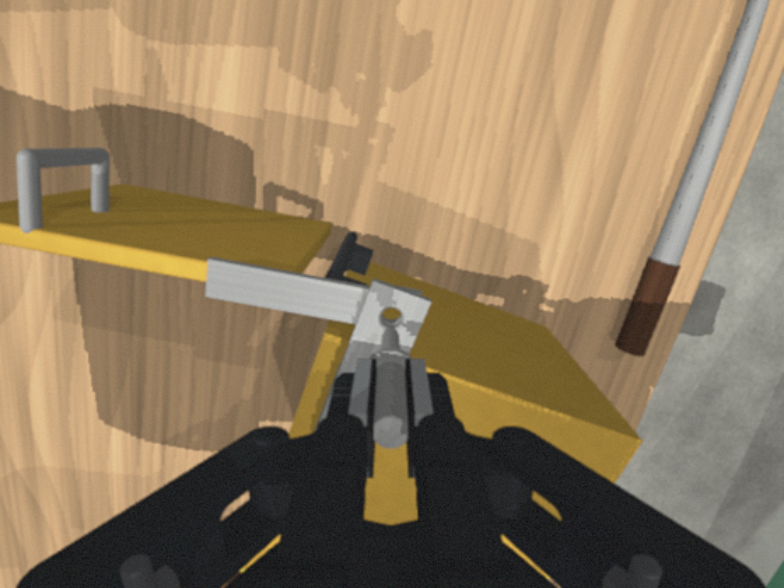

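```bash
python3 - <<'E'
from h import *
d,T,s=pickle.load(open('w3.pkl','rb'))
cv2.imwrite('pics/w3c.png',crop(d,240,195,80,60,10))
inv=np.linalg.inv(T)
for z in(0,-9,-40):
  p=s['position']+[0,0,-9.3+z];u=np.array(px(d,p,T));print(z,(u-[240,195]+.5)*10)
print((np.array(px(d,[653.4,116.4,196],T))-[240,195]+.5)*10)
E
```

```text
0 [374.73517069 691.08257574]
-9 [375.9220434  615.28494591]
-40 [379.27228713 401.50804863]
[380.04976839 332.65655392]
```

View pics/w3c.png

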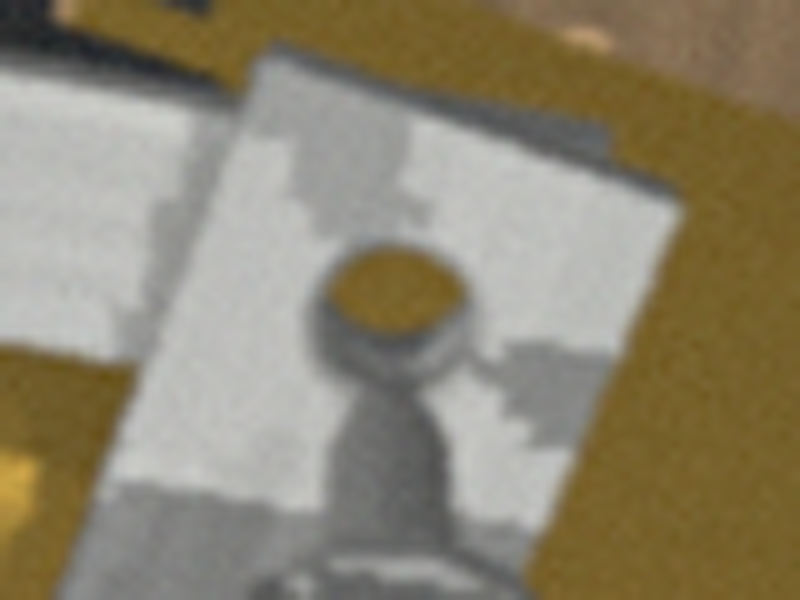

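Request:
drive_tool(
  moves=[
    [255,[0.1,0,0],[0,0,0]],
    [255,[0.1,0,0.4],[0,0,0]],
    [255,[0.1,0,0.8],[0,0,0]],
    [255,[0.1,0,1.2],[0,0,0]],
    [255,[0.1,0,1.5],[0,0,0]],
    [255,[0.1,0,1.8],[0,0,0]],
    [255,[0.1,0,2.1],[0,0,0]],
    [255,[0.1,0,2.4],[0,0,0]],
    [255,[0.1,0,2.7],[0,0,0]],
    [255,[0.1,0,2.7],[0,0,0]],
  ],
)

```text
clock: 14.05
position: [653.7, 118.2, 231.8]
ee_rot: [-180.0, -0.0, 101.3]
wrist_force: [-0.8, 0.1, -1.0]
gripper_width: 9.8
```

Request:
drive_tool(
  moves=[
    [255,[0,0,0.3],[0,0,0]],
    [255,[0,0,0.6],[0,0,0]],
    [255,[0,0,0.9],[0,0,0]],
    [255,[0,0,1.2],[0,0,0]],
    [255,[0,0,1.5],[0,0,0]],
    [255,[0,0,1.8],[0,0,0]],
    [255,[0,0,2.1],[0,0,0]],
    [255,[0,0,2.4],[0,0,0]],
    [255,[0,0,2.5],[0,0,0]],
    [255,[0,0,2.5],[0,0,0]],
  ],
)

```text
clock: 15.3
position: [653.8, 118.2, 207.1]
ee_rot: [-180.0, 0.0, 101.3]
wrist_force: [0.6, 0.1, 0.0]
gripper_width: 10.3
```

Request:
drive_tool(
  moves=[
    [255,[0,0,0.1],[0,0,0]],
    [255,[0,0,0.1],[0,0,0]],
    [60,[0,0,0.1],[0,0,0]],
    [60,[0,0,0.1],[0,0,0]],
    [60,[0,0,0.1],[0,0,0]],
    [60,[0,0,0.1],[0,0,0]],
    [60,[0,0,0.1],[0,0,0]],
    [60,[0,0,-4],[0,0,0]],
    [60,[0,0,-8],[0,0,0]],
    [60,[0,0,-8],[0,0,0]],
  ],
)

```text
clock: 16.55
position: [654.5, 118.3, 291.0]
ee_rot: [179.7, 0.0, 101.3]
wrist_force: [0.6, 0.2, 0.3]
gripper_width: 65.4
```

```bash
python3 - <<'E'
from rig import bot
from h import *
s=bot.sense();d=bot.get_image('wrist');T=wristT(d,s)
a=crop(d,190,150,160,120,5);cv2.imwrite('pics/w4.png',a)
print(s['position'],s['wrist_force'],s['gripper_width'])
for p in([653.5,117.8,236],[653.5,117.8,200],[653.5,117.8,196]):print((np.array(px(d,p,T))-[190,150]+.5)*5)
sd=bot.get_image('side');cv2.imwrite('pics/s4.png',crop(sd,240,165,160,120,5))
pickle.dump((d,T,sd),open('w4.pkl','wb'))
E
```

```text
[654.50674583 118.31641048 291.01646988] [0.56977894 0.18717373 0.28464352] 65.44356051818407
[428.68344107 411.33688052]
[429.85057736 323.66963806]
[429.96095515 315.39818432]
```

View pics/w4.png

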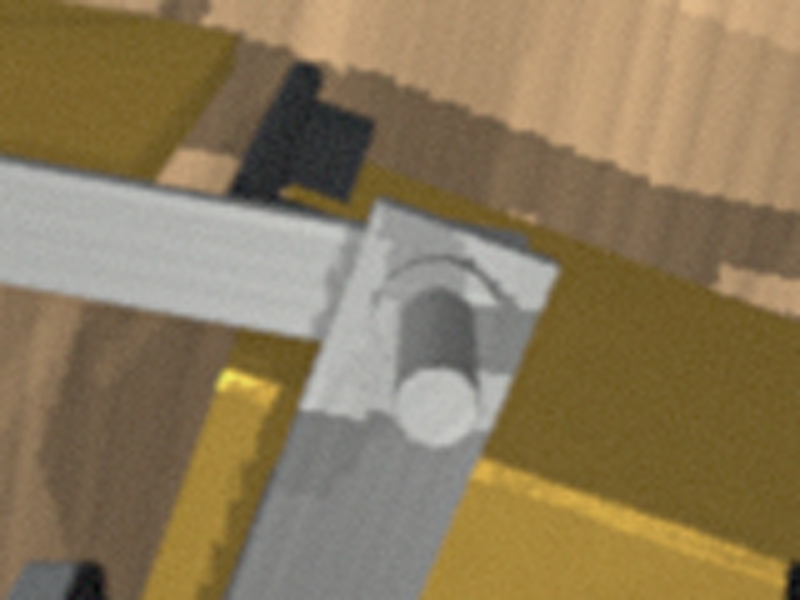

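View pics/s4.png

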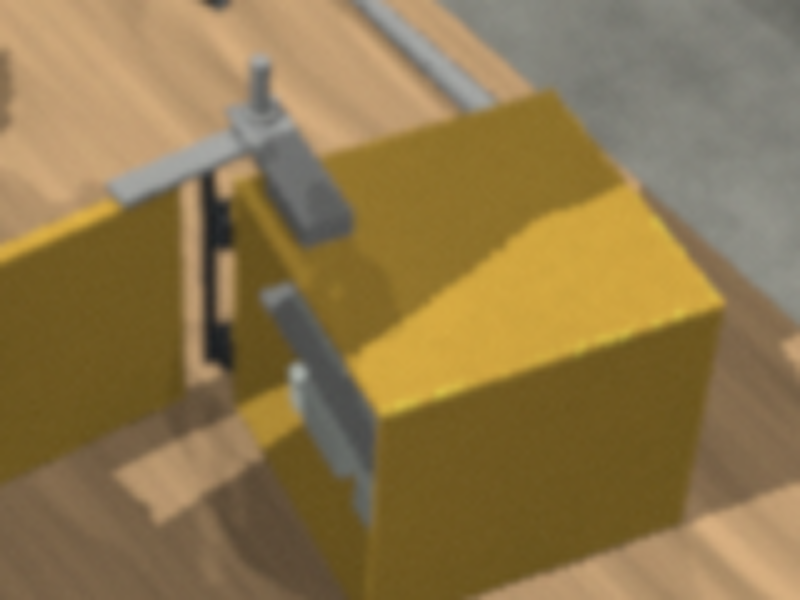

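```bash
python3 - <<'E'
from h import *
from rig import bot
d,T,sd=pickle.load(open('w4.pkl','rb'))
print('pin top',dep(d,190+437/5,150+408/5,T),'bracket',dep(d,190+340/5,150+380/5,T))
s=bot.sense();print(s['clock'],s['wrist_force'])
print(bot.job_done())
E
```

```text
pin top [654.91255648 118.15747332 235.89117097] bracket [641.90260577 104.14557385 196.63749183]
16.65 [-0.33278803 -0.47641712 -0.21761189]
the job is handed in; nothing more can be done
None
```

The door is locked open with the stay pin home, and I handed the job in at 16.7 s; the rig gave no verdict.

**What I did:** I gripped the door handle and swung the door until it pressed on its stop, at about 27 N. I then took the straight-handled pin from the block's left (+y) hole and lowered it through the bracket hole and the ear. There was no noticeable contact force on the way down. I let go and lifted the gripper clear.

**Last checks:**
- **Pin height:** the pin's top measured 235.9 mm, against 236 when home, and the bracket's top 196.6 mm, against 196.
- **Pin and door in the pictures:** the wrist and side views show the pin upright with its collar on the bracket and the door open.
- **Wrist force:** close to zero, so the robot was touching nothing.

No check failed. The image estimates of the bracket hole differed by about 4 mm, so I corrected by 1 mm from a close view before lowering the pin. I did not approach the hammer or disturb the jar or the punches as far as I could tell, but I took no final picture to confirm those.

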